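# Hang up the stir-bar retriever and press the lid onto the stir-bar tub

### The arm

A 6-joint arm with a two-finger parallel gripper is mounted at the origin on the work surface. World frame = base frame: x ahead of the robot, y to its left, z up, the work surface at z = 0. Lengths are in m, angles in rad, forces in N, time in s.
With the tool pointing down it reaches from about 0.4 to 0.825 m from the base axis. Payload 7 kg.
Tool frame: the origin (TCP) lies midway between the tips of the shut fingers; the grasp point (between the pads) lies 19 mm behind it; z points along the fingers, y is the line along which they close (so a half turn about z gives the same grasp; the last joint's range is limited). The gripper opens to 88 mm and grips with 3 to 60 N. Pads are 19 mm wide; open, the fingers measure 130 mm over their backs; the gripper's body (78 mm by 193 mm) begins 47 mm behind the grasp point.
Start: joints at [1.489, 0.359, 0.012, 0, -1.224, -0.288], TCP at [0.244, 0.629, 0.227] pointing down, gripper open.
Joint ranges: [-3.07, 3.07], [-1.43, 2.12], [-1.02, 1.25], [-3.03, 1.67], [-3.05, -0], [-3.03, 3.03]. Speed limits (rad/s): [2.39, 2.39, 3.01, 3.14, 3.14, 3.14].

### API

Orientations are given as [roll, pitch, yaw] about the fixed x, y, z axes, in that order (R = Rz(yaw) Ry(pitch) Rx(roll)).
In Python, from station import arm gives the robot as it stands.
- The arm moves only by the tool servo_tool, never from a script. Its argument "deltas" is a list of rows, each a list of 7 numbers: the closure, from -1 (fully open) to 1 (shut), then the shift along the tool's x, y, z in mm, then the turn, a rotation vector about the tool's x, y, z in degrees. In form: [[gripper, x, y, z, ax, ay, az], ...]. A call has 1 to 20 rows; each row shifts and turns the commanded pose from where the row before left it, along the tool's axes as they then stand; what a row does not reach is not made up. A row lasts 1/12 s, in which the tool goes at most 41.7 mm and 7.16 degrees, less where a joint would pass 70% of its speed; a pose out of reach is approached as far as the arm can. A call is refused whole if a number of a shift passes 41.7 or a number of a turn 7.16, either way. A call with a gripper value outside its range is refused whole. The fingers move at their own pace and stop on an object; "squeeze" is the grip in N (left out, the last holds). Time passes only in rows, so rows that do not move let the fingers close. It gives the time, the measured TCP pose, the force, the opening and the grip force at its end, in the units of the state.
- arm.get_state(): the state, without advancing time (a new reading comes with each control period).
- arm.grab_frame(name): name is "scene" or "top"; returns a dict with "color" (400x640x3 uint8, red, green, blue), "K" (3x3 intrinsics, pixels), "position" and "orientation" of the camera in the world. Camera axes: x right, y down, z forward; pixel columns grow to the right and rows downward; lengths in m; the calibration is good to about 2 mm. A picture is of the moment at which its call begins. There is no depth.
- arm.job_done(): hands the job in; it is judged then, once.
Trained networks look in a picture, given as the dict that the camera call returned (one of the last four; its "shot" number tells which), for a name from the list of things; names that differ only in an ending like _2 or _b are one class to them, and where a whole thing is asked for, a point or a joint stands for the part that bears it (a point fixed in the world has none). Each returns a list of dicts, best first, with "conf" (0 to 1); they miss things now and then, are a little off and sometimes report something else, mostly with a low value. They report only what shows in the picture. A call takes as long as a camera call. They do not tell look-alikes from the thing itself.
- arm.recognise(query, picture): "at" ([x, y, z] in m, in the coordinates of the camera as it stood for that picture, good to about 4 mm: the middle of the surface that is visible of it).
The state is a dict: "t": time; "q": joint angles; "qd": joint speeds; "joint_efforts": joint torques, N m; "eef_pos": TCP position; "ee_rot": TCP orientation; "force": force on the tool from outside, world axes, zero at the start; "moment": the same for the moment, N m; "width": finger opening in m; "gripper_force": force on a finger pad.
Only numpy, scipy, OpenCV 4.12 (cv2) and the standard library are available. Lean on these libraries where they do the work, as an engineer would, in place of code of your own. Each camera call takes 0.05 s, during which the arm holds its last target. There are 200 camera calls.

### The job

Take the stir-bar retriever off the mouth of the tub and hang it by its eye on the hook of the retort stand. Then put the loose lid on the tub and press it down until it has snapped fully home, level all round, and leave the tub standing; do not knock over the glass bottles or the beaker.

Things in the scene. Friction and masses are not known exactly. Their poses are not given: they have to be found in the camera images.
- tub: Open round off-white plastic tub with white stir bars in it, loose on the bench; 78 mm tall, 117 mm in diameter under the rim and 126 mm over the rounded bead (6 mm thick) at its rim, mouth 111 mm wide, stir bars up to 28 mm above the bench. About 0.4 kg. Origin: centre of its underside; z up.
- tub_rim (a point): Centre of the tub's mouth, level with the top of the rim, 78 mm above the tub's underside.
- lid: Loose round off-white press-on lid with an upright round knob in the middle, lying knob up on the bench. Diameter 137 mm; skirt 13 mm deep, inner diameter 131 mm; top plate 13 to 16.5 mm above the origin; knob 36 mm in diameter, 28 mm tall. About 0.13 kg. Origin: centre of the skirt's lower edge; z up through the knob.
- lid_knob_top (a point): Centre of the top of the lid's knob, 44.5 mm above the lid's origin. Push here, straight down: pushed off-centre, the lid goes down on one side only.
- lid_under (a point): Centre of the underside of the lid's top plate, 13 mm above its origin. The skirt has a springy snap bead inside: laid on the tub, the lid rests level or askew with this point about 6 mm above the rim; a push of about 10 to 15 N takes it over the rim bead and it snaps down onto the rim, this point meeting tub_rim.
- retriever: Stir-bar retriever lying loose across the tub's mouth, 80 g, 206 mm long: flat steel strap 14 mm wide, 6 mm thick, from 76 mm behind to 70 mm ahead of the origin; a steel eye at the front end, a white bulb (16 mm thick) at the rear. Origin: middle of the strap, about its balance point; x along it to the eye (at first away from the robot, within 0.6 rad), z square to its flat side (up as it lies).
- retriever_eye (a point): Centre of the retriever's eye, 85 mm ahead of the retriever's origin; the hole is 26 mm wide, its axis along the retriever's z; the ring is 38 mm over all and 6 mm thick.
- stand: Retort stand, fixed: grey base plate 200 x 125 x 12 mm, upright rod 12 mm thick, 0.44 m tall, and a boss head with a hook of 8 mm round bar. Origin: on the bench, straight below the hook's elbow; its -x axis is the way the hook's tip points (roughly towards the robot); the rod stands 55 mm from the origin on +x, the base reaches from 125 mm on -x to 75 mm on +x.
- hook_elbow (a point): Elbow of the hook (bar's centre line), 235 mm above the bench. From the boss head, 39 mm away on the stand's +x, the bar runs level to here, then rises at 45 degrees towards the stand's -x to the tip. A hung eye slides down to rest at or behind the elbow.
- hook_tip (a point): Tip of the hook: 40 mm on the stand's -x and 40 mm above the elbow.
- bottle: Bystander: glass bottle with blue cap, 70 mm in diameter, 142 mm tall, standing. Origin: centre of its underside.
- beaker: Bystander: glass beaker, 72 mm in diameter, 95 mm tall, standing. Origin: centre of its underside.
- amber_a: Bystander: small amber glass bottle, 42 mm in diameter, 78 mm tall, standing. Origin: centre of its underside.
- amber_b: Bystander: a second small amber glass bottle of the same size, standing. Origin: centre of its underside.
Things that resemble listed ones, but are neither listed nor needed, are in the scene too. There is more than one size of the lid; the one meant has the size given above.

How it is judged:
By the outcome, as a careful person would: the job done as asked, in the order asked, and still so for the second after the job is handed in, with the robot touching nothing.
It also fails if it takes over 64 s, if anything falls off the work surface, if the arm or the gripper's body presses on something with over 40 N, if the wrist force passes 120 N, or if a joint passes its speed limit or range.

## Working session

There is one attempt and no reset: what is moved stays moved. The work goes in short steps, Python scripts to look and compute and a tool call to move; the robot and the scene stay as the last step left them, time stands still between calls to the robot, and variables do not carry over. Pictures are saved under pics/ and viewed, at most 12 in all, crops included, and the job is handed in when it is done.

Besides the shell and the picture viewer there is one more tool, called as name([rows], argument=value, ...), one row to a line, values as JSON. servo_tool: Moves the arm, as the interface text tells. Its arguments: {"type":"object","properties":{"deltas":{"type":"array","items":{"type":"array","items":{"type":"number"}}},"squeeze":{"type":"number"}},"required":["deltas"]}

```bash
mkdir -p pics; ls
cat > h.py <<'E'
import numpy as np, cv2
from scipy.spatial.transform import Rotation as R
from station import arm
def RM(o):
    o=np.array(o,float)
    if o.shape==(3,3): return o
    if o.shape==(4,): return R.from_quat(o).as_matrix()
    return R.from_euler('xyz',o).as_matrix()
def w(p,c): return RM(p['orientation'])@np.array(c)+np.array(p['position'])
def pix(p,X):
    c=RM(p['orientation']).T@(np.array(X)-np.array(p['position'])); u=np.array(p['K'])@c; return u[:2]/u[2]
def ray(p,uv,z):
    d=RM(p['orientation'])@np.linalg.inv(np.array(p['K']))@np.array([uv[0],uv[1],1.]); o=np.array(p['position']); return o+d*(z-o[2])/d[2]
def save(p,n): cv2.imwrite(f'pics/{n}.png',cv2.cvtColor(p['color'],cv2.COLOR_RGB2BGR))
E
python3 - <<'E'
from h import *
np.set_printoptions(precision=4,suppress=True)
s=arm.get_state(); print(s)
for n in ['scene','top']:
    p=arm.grab_frame(n); save(p,n+'0'); print(n,p['position'],p['orientation'],p['K'])
    for q in ['tub','tub_rim','lid','lid_knob_top','retriever','retriever_eye','stand','hook_elbow','hook_tip','bottle','beaker','amber_a']:
        for d in arm.recognise(q,p): 
            if d['conf']>.2: X=w(p,d['at']); print(q,round(d['conf'],2),X,pix(p,X))
E
```

```text
pics
{'t': 0.0, 'q': array([ 1.4891,  0.3594,  0.011 , -0.0003, -1.2241, -0.2881]), 'qd': array([-0.    , -0.0019, -0.0009,  0.    , -0.0002, -0.0008]), 'joint_efforts': array([  0.0003, -58.2714,  29.3051,   6.9969,   0.0069,  -0.0002]), 'eef_pos': array([0.2438, 0.6289, 0.2256]), 'ee_rot': array([ 3.1399, -0.0002, -0.3699]), 'force': array([ 0.5245,  0.4089, -0.4713]), 'moment': array([-0.0283,  0.0086, -0.0217]), 'gripper_force': 0.0, 'width': 0.0872246773888398}
scene [ 1.4847 -0.0466  0.8556] [-2.1685 -0.0083  1.6372] [[422.8258   0.     317.668 ]
 [  0.     422.8258 196.2405]
 [  0.       0.       1.    ]]
tub 0.56 [ 0.5414 -0.032   0.0429] [341.807  245.2717]
tub_rim 0.59 [ 0.5401 -0.034   0.0439] [341.145  244.7004]
tub_rim 0.24 [ 0.4379 -0.4664  0.0439] [205.4377 216.7578]
lid 0.74 [ 0.3025 -0.3904  0.008 ] [239.53   202.6274]
lid 0.59 [ 0.5389 -0.3267  0.0118] [243.1497 247.7071]
lid_knob_top 0.66 [ 0.2962 -0.3897  0.0131] [239.9968 200.4056]
lid_knob_top 0.58 [ 0.5384 -0.3322  0.0111] [241.4169 247.6959]
lid_knob_top 0.5 [ 0.7893 -0.1564  0.0863] [288.5523 296.9133]
retrie
[... 851 characters left out ...]
3 [ 0.2866 -0.3906  0.0126] [403.0323 269.5678]
lid 0.56 [ 0.5253 -0.3319  0.0123] [383.9295 202.0579]
lid_knob_top 0.91 [ 0.2805 -0.3923  0.0116] [403.5281 271.3218]
lid_knob_top 0.58 [ 0.5229 -0.3388  0.0138] [385.9491 202.6553]
retriever 0.6 [ 0.5479 -0.0383  0.0847] [300.7983 194.9648]
retriever_eye 0.62 [ 0.5445 -0.0343  0.0865] [299.6319 195.9343]
stand 0.77 [0.5716 0.297  0.0159] [207.5291 192.1069]
hook_elbow 0.65 [0.5689 0.2936 0.0116] [208.7534 192.9814]
hook_tip 0.63 [0.5704 0.2961 0.0142] [207.8841 192.5018]
bottle 0.59 [ 0.7532 -0.1664  0.1007] [337.2874 134.1429]
beaker 0.62 [ 0.6162 -0.4548  0.0467] [419.6198 174.7421]
amber_a 0.43 [ 0.4275 -0.4667  0.054 ] [425.9725 228.5366]
```

```bash
python3 -c "
import cv2,numpy as np
a=[cv2.imread(f'pics/{n}0.png') for n in ('scene','top')]
print([x.shape for x in a])"
```

```text
[(400, 640, 3), (400, 640, 3)]
```

View pics/scene0.png

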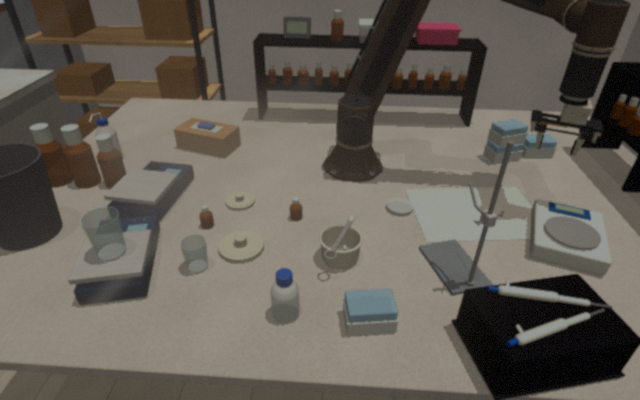

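View pics/top0.png

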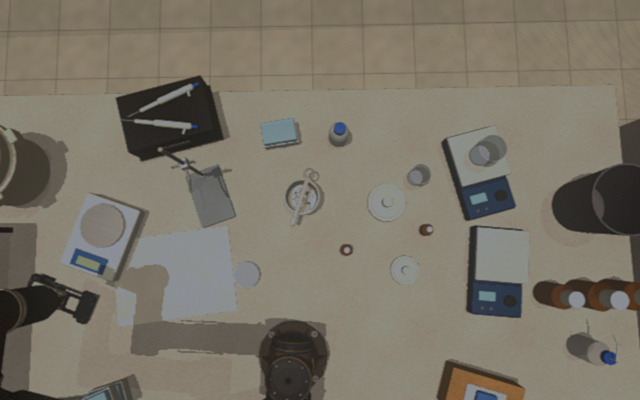

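The scene view shows the tub at (341,245) with the retriever across it, the 137 mm lid at (241,246), the smaller lid at (240,200) and the stand at (490,218). In the top view the tub is at (303,198), the large lid at (387,202) and the stand at (205,180). I'll zoom in next.

Run:
```python
import cv2,numpy as np
s=cv2.imread('pics/scene0.png');t=cv2.imread('pics/top0.png')
def c(im,x,y,w,h,W,H): return cv2.convertScaleAbs(cv2.resize(im[y:y+h,x:x+w],(W,H),interpolation=cv2.INTER_CUBIC),alpha=1.5)
A=np.hstack([c(s,300,210,80,60,400,300)[:, :],c(t,270,155,80,60,400,300)])
B=np.hstack([c(s,410,140,110,150,220,300),c(t,150,140,90,90,300,300),c(t,365,180,56,60,280,300)])
cv2.imwrite('pics/z1.png',np.vstack([A,B]))
```

```text
(no output)
```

View pics/z1.png

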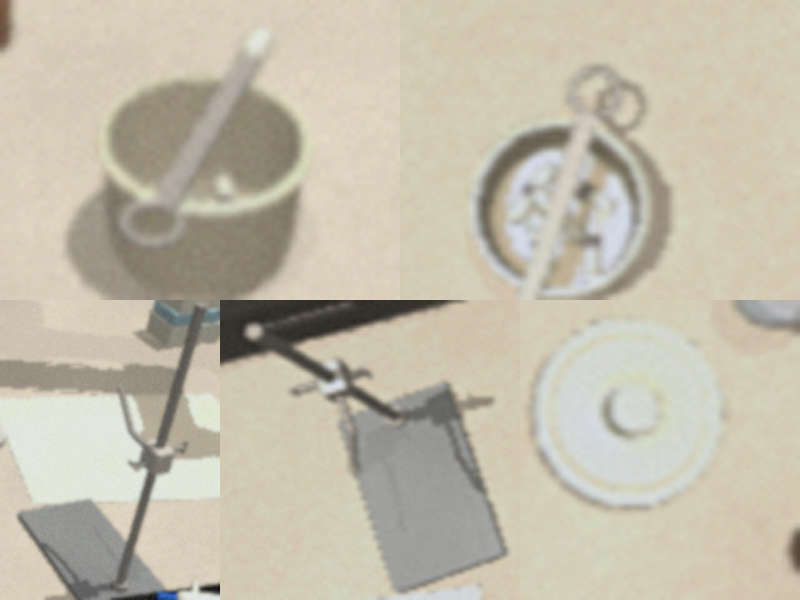

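Run:
```python
from h import *
np.set_printoptions(precision=4,suppress=True)
s=arm.grab_frame('scene');t=arm.grab_frame('top')
print('rim',ray(s,(340.7,239.2),.078),ray(t,(302,196.8),.078))
e1,e2=ray(s,(330.4,254.6),.081),ray(t,(309.4,173.4),.081)
b1,b2=ray(s,(351.6,218.4),.081),None
print('eye',e1,e2,'bulb',b1)
d=b1-e1;print('yaw',np.arctan2(-d[1],-d[0]),np.hypot(*d[:2]))
print('lid',ray(t,(386.3,202.6),.0165),ray(t,(387.8,202.2),.0445), 'scene knob',ray(s,(240.5,240),.0445))
C=np.array([ray(t,u,.012)[:2] for u in [(189.6,175.4),(218.4,165.5),(236.1,215.9),(204.6,227.6)]])
print(C, C.mean(0),np.linalg.norm(C-np.roll(C,1,0),axis=1))
xd=(C[0]+C[1]-C[2]-C[3])/2; th=np.arctan2(xd[1],xd[0]); print('stand yaw',th)
o=C.mean(0)+.025*np.array([np.cos(th),np.sin(th)]);print('stand org',o)
def P(x,z): return np.array([o[0]+x*np.cos(th),o[1]+x*np.sin(th),z])
for n,X in dict(elbow=P(0,.235),tip=P(-.04,.275),rodbase=P(.055,.012),rodtop=P(.055,.44),boss=P(.039,.235)).items(): print(n,X,'scene',pix(s,X),'top',pix(t,X))
# bright-region measure of lid & rim
for nm,p in (('s',s),('t',t)):
  pass
```

```text
rim [ 0.5561 -0.0363  0.078 ] [ 0.5423 -0.0421  0.078 ]
eye [ 0.6263 -0.0627  0.081 ] [ 0.6223 -0.0687  0.081 ] bulb [ 0.4597 -0.0055  0.081 ]
yaw -0.33104277642188656 0.17622080202136486
lid [ 0.5228 -0.3396  0.0165] [ 0.5217 -0.3402  0.0445] scene knob [ 0.5423 -0.3309  0.0445]
[[0.6337 0.3631]
 [0.668  0.2597]
 [0.485  0.1954]
 [0.4454 0.3071]] [0.558  0.2813] [0.1964 0.1089 0.1939 0.1186]
stand yaw 0.3131309171216371
stand org [0.5818 0.289 ]
elbow [0.5818 0.289  0.235 ] scene [470.5981 204.5993] top [192.4062 180.4891]
tip [0.5438 0.2767 0.275 ] scene [465.5883 183.1452] top [192.5629 191.1893]
rodbase [0.6341 0.3059 0.012 ] scene [464.0765 282.2564] top [205.4705 175.0065]
rodtop [0.6341 0.3059 0.44  ] scene [504.1168 141.8641] top [163.9418 149.5691]
boss [0.6189 0.301  0.235 ] scene [479.0111 213.4769] top [188.6691 168.6261]
```

```bash
cat >> h.py <<'E'
def crop(p,x,y,w,h,k,draw=(),al=1.5):
    im=cv2.cvtColor(p['color'],cv2.COLOR_RGB2BGR)[y:y+h,x:x+w]
    im=cv2.convertScaleAbs(cv2.resize(im,None,fx=k,fy=k,interpolation=cv2.INTER_CUBIC),alpha=al)
    for X,col in draw:
        q=[(pix(p,a)-[x,y]+.5)*k-.5 for a in X]
        if len(q)==1: cv2.drawMarker(im,tuple(np.int32(np.round(q[0])).tolist()),col,0,10,1)
        else: cv2.polylines(im,[np.int32(np.round(q))],False,col,1)
    return im
def circ(c,r,z): return [(c[0]+r*np.cos(a),c[1]+r*np.sin(a),z) for a in np.linspace(0,6.2832,49)]
E
python3 - <<'E'
from h import *
s=arm.grab_frame('scene');t=arm.grab_frame('top')
st=arm.get_state();T=np.array(st['eef_pos']);M=RM(st['ee_rot'])
g=[([T+M@[0,a,0]],(0,0,255)) for a in (-.044,.044)]
G,B=(0,255,0),(255,0,0)
D=[(circ((.5423,-.0421),.063,.075),G),(circ((.5228,-.3396),.0685,.0),G),(circ((.5217,-.3402),.018,.0445),G),(circ((.5561,-.0363),.063,.075),B),(circ((.5423,-.3309),.0685,.0),B)]+g+[([(0,0,0.0)],B)]
bot=[((circ((0,0),.09,0.0)),G)]
A=np.hstack([crop(s,295,205,80,60,4,D),crop(t,262,160,80,60,4,D)])
Bm=np.hstack([crop(s,200,217,80,60,4,D),crop(t,347,172,80,60,4,D)])
Cm=np.hstack([crop(s,530,100,80,60,2,D),crop(t,25,265,80,60,2,D),crop(s,310,130,80,60,2,D+bot),crop(t,255,315,80,60,2,D+bot)])
cv2.imwrite('pics/z2.png',np.vstack([A,Bm,Cm]))
print(pix(s,T),pix(t,T))
E
```

```text
[554.16302539 150.22616527] [ 78.59710556 294.13123968]
```

View pics/z2.png

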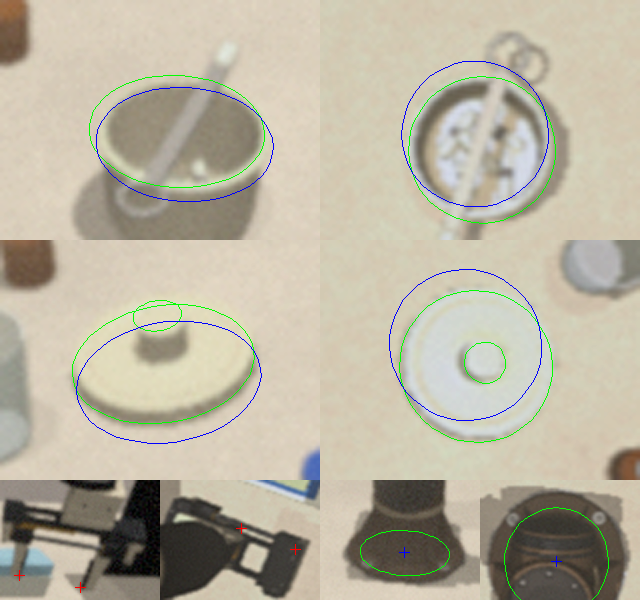

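Overlays drawn from the top-camera estimates match the lid in both views, with its centre near (0.522,-0.340). The tub is a few mm in +x of its estimate. Next I'll plan the grasp.

```bash
cat >> h.py <<'E'
def Rt(yaw,tilt=0): # tool z down, x along yaw, tilted forward by tilt about tool y
    return R.from_euler('xyz',[np.pi,0,yaw]).as_matrix()@R.from_rotvec([0,tilt,0]).as_matrix()
def plan(pos,Rm,n=None):
    s=arm.get_state();M=RM(s['ee_rot']);T=np.array(s['eef_pos'])
    rel=M.T@Rm; rv=np.degrees(R.from_matrix(rel).as_rotvec()); d=M.T@(np.array(pos)-T)*1000
    print('t',round(s['t'],2),'pos',T.round(4),'rot',np.round(s['ee_rot'],3),'w',round(s['width'],4),'F',np.round(s['force'],1),'gf',round(s['gripper_force'],1))
    print('  total shift mm',d.round(1),'turn deg',rv.round(1),'min rows',max(np.linalg.norm(d)/41.7,np.linalg.norm(rv)/7.16).round(1))
    if n: print('  per row',(d/n).round(1),(rv/n).round(2))
E
python3 - <<'E'
from h import *
from scipy.optimize import least_squares
s=arm.grab_frame('scene');t=arm.grab_frame('top')
obs=[(s,(330.4,254.6),.085),(s,(351.6,218.4),-.092),(t,(309.4,173.4),.085),(t,(294.5,221.5),-.092)]
f=lambda v:np.concatenate([pix(p,(v[0]+d*np.cos(v[2]),v[1]+d*np.sin(v[2]),.081))-uv for p,uv,d in obs])
r=least_squares(f,[.5436,-.0384,-.33]);v=r.x;print(v,r.fun.round(1))
g=v[:2]-.03*np.array([np.cos(v[2]),np.sin(v[2])]);print(g)
plan([*g,.20],Rt(v[2]),20)
E
```

```text
[ 0.54460144 -0.03853818 -0.32033447] [-0.9 -0.3 -1.4 -0.5 -1.  -0.8 -1.8  0.3]
[ 0.51612754 -0.02909166]
t 1.6 pos [0.244  0.6294 0.2266] rot [-3.142  0.    -0.37 ] w 0.0876 F [-0.2  0.3  0.2] gf 0.0
  total shift mm [491.7 515.6  26.5] turn deg [-0.   0.  -2.8] min rows 17.1
  per row [24.6 25.8  1.3] [-0.    0.   -0.14]
```

servo_tool([
  [0.27,12,13,0,0,0,0],
  [0.27,24,25,1,0,0,0],
  [0.27,24,25,1,0,0,0],
  [0.27,24,25,1,0,0,0],
  [0.27,24,25,1,0,0,0],
  [0.27,24,25,1,0,0,0],
  [0.27,24,25,1,0,0,0],
  [0.27,24,25,1,0,0,0],
  [0.27,24,25,1,0,0,0],
  [0.27,24,25,1,0,0,0],
  [0.27,24,25,1,0,0,0],
  [0.27,24,25,1,0,0,0],
  [0.27,24,25,1,0,0,0],
  [0.27,24,25,1,0,0,0],
  [0.27,24,25,1,0,0,0],
  [0.27,24,25,1,0,0,0],
  [0.27,24,25,1,0,0,0],
  [0.27,24,25,1,0,0,0],
  [0.27,24,25,1,0,0,0],
  [0.27,24,25,1,0,0,0],
], squeeze=30)

```text
t: 3.27
eef_pos: [0.5044, 0.0035, 0.2079]
ee_rot: [-3.141, -0.001, -0.37]
force: [1.7, 0.5, -0.6]
width: 0.0321
gripper_force: 0.0
```

Run:
```python
from h import *
plan([.5161,-.0291,.15],Rt(-.32),4)
```

```text
t 3.27 pos [0.5044 0.0035 0.2079] rot [-3.141e+00 -1.000e-03 -3.700e-01] w 0.0321 F [ 1.7  0.5 -0.6] gf 0.0
  total shift mm [22.7 26.2 57.9] turn deg [-0.  -0.  -2.8] min rows 1.6
  per row [ 5.7  6.6 14.5] [-0.01 -0.01 -0.71]
```

servo_tool([
  [0.27,6,6.5,13,0,0,-0.7],
  [0.27,6,6.5,15,0,0,-0.7],
  [0.27,6,6.5,15,0,0,-0.7],
  [0.27,5,6.5,15,0,0,-0.7],
  [0.27,0,0,0,0,0,0],
  [0.27,0,0,0,0,0,0],
])

```text
t: 3.77
eef_pos: [0.5162, -0.0276, 0.1492]
ee_rot: [3.14, 0.001, -0.322]
force: [-0.4, -0.1, 0.8]
width: 0.0314
gripper_force: 0.0
```

Run:
```python
from h import *
plan([.5161,-.0291,.062],Rt(-.32),6)
s=arm.grab_frame('scene');t=arm.grab_frame('top');st=arm.get_state();T=np.array(st['eef_pos']);M=RM(st['ee_rot'])
D=[([T+M@[0,a,0]],(0,0,255)) for a in (-.016,.016)]+[([(.5446-.03*np.cos(.32),-.0385+.03*np.sin(.32),.084)],(0,255,0))]
cv2.imwrite('pics/g1.png',np.hstack([crop(s,295,185,100,90,4,D),crop(t,255,150,100,90,4,D)]))
```

```text
t 3.77 pos [ 0.5162 -0.0276  0.1492] rot [ 3.14e+00  1.00e-03 -3.22e-01] w 0.0314 F [-0.4 -0.1  0.8] gf 0.0
  total shift mm [ 0.5  1.4 87.2] turn deg [ 0.1  0.1 -0.1] min rows 2.1
  per row [ 0.1  0.2 14.5] [ 0.01  0.01 -0.02]
```

View pics/g1.png

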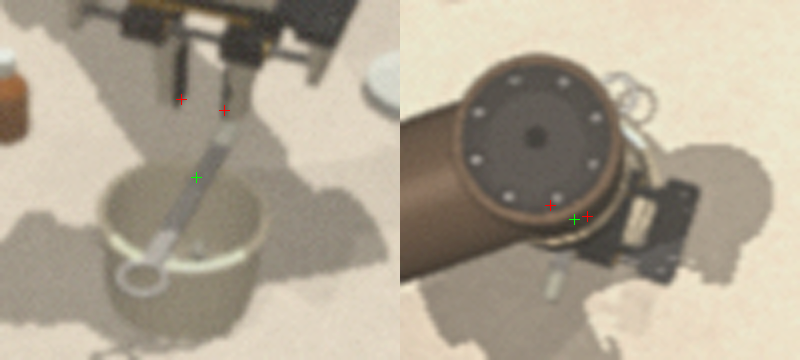

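The green mark sits on the strap and the finger-tip marks straddle it in the scene view, so I'll descend and close.

servo_tool([
  [0.27,0,0.7,14,0,0,0],
  [0.27,0,0.7,15,0,0,0],
  [0.27,0,0,15,0,0,0],
  [0.27,0,0,15,0,0,0],
  [0.27,0,0,15,0,0,0],
  [0.27,0,0,13,0,0,0],
  [0.27,0,0,0,0,0,0],
  [1,0,0,0,0,0,0],
  [1,0,0,0,0,0,0],
  [1,0,0,0,0,0,0],
  [1,0,0,0,0,0,0],
  [1,0,0,0,0,0,0],
], squeeze=30)

```text
t: 4.87
eef_pos: [0.517, -0.0282, 0.0637]
ee_rot: [-3.14, -0.002, -0.321]
force: [-0.0, 0.6, 5.4]
width: 0.0132
gripper_force: 30.0
```

servo_tool([
  [1,0,0,-8,0,0,0],
  [1,0,0,-16,0,0,0],
  [1,0,0,-20,0,0,0],
  [1,0,0,-20,0,0,0],
  [1,0,0,-20,0,0,0],
  [1,0,0,-20,0,0,0],
  [1,0,0,-20,0,0,0],
  [1,0,0,-20,0,0,0],
  [1,0,0,0,0,0,0],
])

```text
t: 5.62
eef_pos: [0.518, -0.0285, 0.2113]
ee_rot: [-3.139, -0.006, -0.32]
force: [1.2, 0.3, -0.7]
width: 0.0133
gripper_force: 30.0
```

Run:
```python
from h import *
from scipy.optimize import least_squares
np.set_printoptions(precision=4,suppress=True)
s=arm.grab_frame('scene');t=arm.grab_frame('top')
C=[(.075,.0625),(.075,-.0625),(-.125,-.0625),(-.125,.0625)]
obs=[(s,(470.5,184),(-.04,0,.275)),(s,(470,282.5),(.055,0,.012)),(s,(509,146),(.055,0,.44)),(t,(160.5,149),(.055,0,.44)),(t,(204,174.5),(.055,0,.012))]
obs+=[(t,u,(*c,.012)) for u,c in zip([(189.6,175.4),(218.4,165.5),(236.1,215.9),(204.6,227.6)],C)]
def P(v,X): c,k=np.cos(v[2]),np.sin(v[2]); return np.array([v[0]+c*X[0]-k*X[1],v[1]+k*X[0]+c*X[1],X[2]])
f=lambda v:np.concatenate([pix(p,P(v,X))-uv for p,uv,X in obs])
r=least_squares(f,[.58,.29,.31],loss='soft_l1');v=r.x;print(v);print(f(v).reshape(-1,2).round(1))
def D(v,col): 
    q=lambda *L:([P(v,X) for X in L],col)
    return [q((.055,0,.012),(.055,0,.44)),q((.039,0,.235),(0,0,.235),(-.04,0,.275)),q(*[(*c,.012) for c in C+C[:1]])]
dr=D(v,(0,255,0))
cv2.imwrite('pics/st.png',np.hstack([crop(s,415,140,100,150,4,dr),crop(t,150,140,100,150,4,dr)]))
```

```text
[0.584  0.2966 0.336 ]
[[-2.  -0.2]
 [-2.5  0.4]
 [-0.5 -3.6]
 [ 0.1 -0.1]
 [-1.   0. ]
 [-4.8 -0.1]
 [-0.7 -2. ]
 [-0.3 -0.4]
 [-2.   0. ]]
```

View pics/st.png

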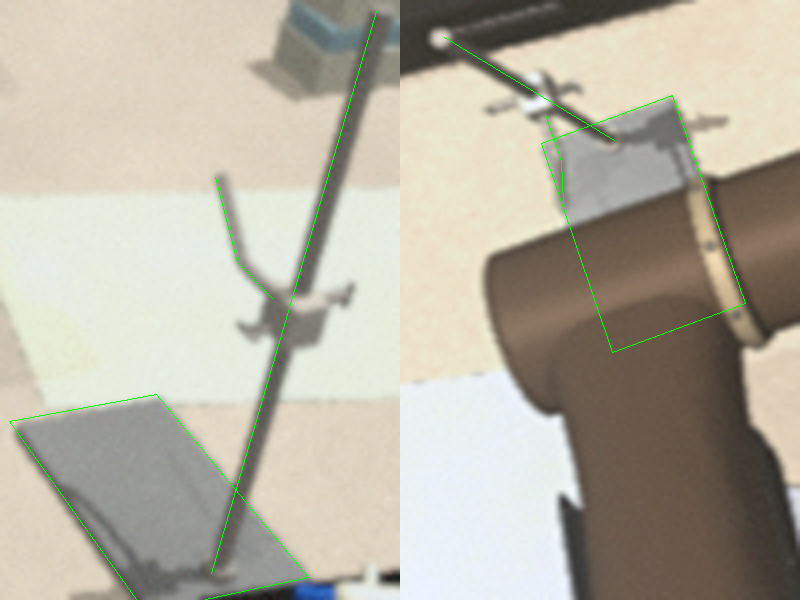

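The stand overlay is within about 1 px in both views: the tip is at scene (222,178) in the crop, so I shift the estimate 3 mm in +y. Next is the pose in front of the hook tip.

```bash
cat >> h.py <<'E'
from scipy.optimize import least_squares
SO=np.array([.584,.2995]);SY=.325;h=np.array([np.cos(SY),np.sin(SY)])
TIP=np.array([*(SO-.04*h),.275]);ELB=np.array([*SO,.235])
def screw(pos,Rm,n):
    "constant row reaching a pose in n rows (shift then turn each row)"
    s=arm.get_state();M=RM(s['ee_rot']);T=np.array(s['eef_pos'])
    rv=R.from_matrix(M.T@Rm).as_rotvec()/n
    A=sum(M@R.from_rotvec(rv*k).as_matrix() for k in range(n))
    d=np.linalg.solve(A,np.array(pos)-T)
    print('t',round(s['t'],2),'pos',T.round(4),'rot',np.round(s['ee_rot'],3),'F',np.round(s['force'],1),'\n  row x',n,(d*1000).round(2),np.degrees(rv).round(2))
EYE=np.array([.114,0,-.017])
def eye_to(E,tilt,n,yaw=SY):
    Rm=Rt(yaw,tilt); print('TCP target',(np.array(E)-Rm@EYE).round(4)); screw(np.array(E)-Rm@EYE,Rm,n)
E
python3 - <<'E'
from h import *
print(TIP,ELB)
eye_to(TIP+.045*np.array([*(-.707*h),.707]),np.pi/4,16)
E
```

```text
[0.54609397 0.28672765 0.275     ] [0.584  0.2995 0.235 ]
TCP target [0.4509 0.2547 0.2142]
t 5.72 pos [ 0.5162 -0.0284  0.2075] rot [-3.14e+00 -1.00e-03 -3.21e-01] F [-0.8  0.6 -1.7] 
  row x 16 [ -4.41 -17.92  -1.31] [ 0.91  2.71 -2.19]
```

servo_tool([
  [1,-4.4,-17.9,-1.3,0.91,2.71,-2.19],
  [1,-4.4,-17.9,-1.3,0.91,2.71,-2.19],
  [1,-4.4,-17.9,-1.3,0.91,2.71,-2.19],
  [1,-4.4,-17.9,-1.3,0.91,2.71,-2.19],
  [1,-4.4,-17.9,-1.3,0.91,2.71,-2.19],
  [1,-4.4,-17.9,-1.3,0.91,2.71,-2.19],
  [1,-4.4,-17.9,-1.3,0.91,2.71,-2.19],
  [1,-4.4,-17.9,-1.3,0.91,2.71,-2.19],
  [1,-4.4,-17.9,-1.3,0.91,2.71,-2.19],
  [1,-4.4,-17.9,-1.3,0.91,2.71,-2.19],
  [1,-4.4,-17.9,-1.3,0.91,2.71,-2.19],
  [1,-4.4,-17.9,-1.3,0.91,2.71,-2.19],
  [1,-4.4,-17.9,-1.3,0.91,2.71,-2.19],
  [1,-4.4,-17.9,-1.3,0.91,2.71,-2.19],
  [1,-4.4,-17.9,-1.3,0.91,2.71,-2.19],
  [1,-4.4,-17.9,-1.3,0.91,2.71,-2.19],
  [1,0,0,0,0,0,0],
  [1,0,0,0,0,0,0],
])

```text
t: 7.22
eef_pos: [0.4799, 0.2678, 0.2835]
ee_rot: [-3.134, -0.677, 0.32]
force: [-0.9, -0.5, -1.3]
width: 0.0134
gripper_force: 30.0
```

Run:
```python
from h import *
eye_to(TIP+.045*np.array([*(-.707*h),.707]),np.pi/4,1)
s=arm.grab_frame('scene');t=arm.grab_frame('top');st=arm.get_state();T=np.array(st['eef_pos']);M=RM(st['ee_rot'])
ring=[T+M@(EYE+[.016*np.cos(a),.016*np.sin(a),0]) for a in np.linspace(0,6.283,25)]
B3=np.array([*(SO+.039*h),.235])
D=[(ring,(0,0,255)),([B3,ELB,TIP],(0,255,0))]
for p in (s,t):
    for d in arm.recognise('retriever_eye',p)[:2]: print(d['conf'],w(p,d['at']),pix(p,w(p,d['at'])))
print(st['q'].round(2),T+M@EYE)
cv2.imwrite('pics/e1.png',np.hstack([crop(s,410,150,100,110,4,D),crop(t,150,140,100,110,4,D)]))
```

```text
TCP target [0.4509 0.2547 0.2142]
t 7.22 pos [0.4799 0.2678 0.2835] rot [-3.134 -0.677  0.32 ] F [-0.9 -0.5 -1.3] 
  row x 1 [-68.06   3.6   34.21] [-0.24  6.2  -0.22]
0.51 [0.52129562 0.28017784 0.34845344] [183.76291411 196.09528407]
[ 0.93 -0.24 -1.02  1.07 -0.41  0.04] [0.55446767 0.29161049 0.3678892 ]
```

View pics/e1.png

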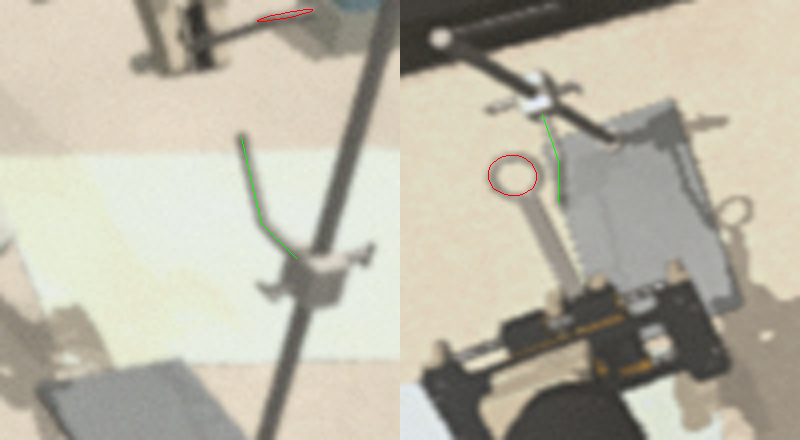

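The ring and hook overlays match well in both views: the eye is at top (513,176) in the crop and the tip at (560,205). Joint 3 hit its limit at this steep tilt, so I'll use about 25° instead.

Run:
```python
from h import *
for a in (25,15): eye_to(TIP+.045*np.array([*(-.707*h),.707]),np.radians(a),8)
```

```text
TCP target [0.4248 0.2459 0.2432]
t 7.42 pos [0.4803 0.2671 0.2833] rot [-3.134 -0.677  0.319] F [ 1.  -0.5 -1.7] 
  row x 8 [-8.97  0.33  0.2 ] [-0.03 -1.72 -0.03]
TCP target [0.4158 0.2428 0.2609]
t 7.42 pos [0.4803 0.2671 0.2833] rot [-3.134 -0.677  0.319] F [ 1.  -0.5 -1.7] 
  row x 8 [-8.97  0.33 -1.64] [-0.03 -2.97 -0.03]
```

servo_tool([
  [1,-9,0.3,-1.6,0,-3,0],
  [1,-9,0.3,-1.6,0,-3,0],
  [1,-9,0.3,-1.6,0,-3,0],
  [1,-9,0.3,-1.6,0,-3,0],
  [1,-9,0.3,-1.6,0,-3,0],
  [1,-9,0.3,-1.6,0,-3,0],
  [1,-9,0.3,-1.6,0,-3,0],
  [1,-9,0.3,-1.6,0,-3,0],
  [1,0,0,0,0,0,0],
])

```text
t: 8.17
eef_pos: [0.4161, 0.2444, 0.2616]
ee_rot: [-3.135, -0.259, 0.322]
force: [0.7, 1.3, -0.1]
width: 0.0137
gripper_force: 30.0
```

Run:
```python
from h import *
u=np.array([*(-.707*h),.707])
st=arm.get_state();print(st['q'].round(2), st['eef_pos']+RM(st['ee_rot'])@EYE, TIP+.045*u)
eye_to(TIP+.045*u,np.radians(15),1)
eye_to(TIP+.010*u,np.radians(15),6)
```

```text
[ 1.08 -0.16 -0.61  0.21 -0.94  0.7 ] [0.51661117 0.27775593 0.307221  ] [0.51594446 0.27656884 0.306815  ]
TCP target [0.4158 0.2428 0.2609]
t 8.17 pos [0.4161 0.2444 0.2616] rot [-3.135 -0.259  0.322] F [ 0.7  1.3 -0.1] 
  row x 1 [-1.02  1.39  0.48] [-0.34  0.18 -0.18]
TCP target [0.4392 0.2507 0.2361]
t 8.17 pos [0.4161 0.2444 0.2616] rot [-3.135 -0.259  0.322] F [ 0.7  1.3 -0.1] 
  row x 6 [2.75 0.24 5.13] [-0.06  0.03 -0.03]
```

servo_tool([
  [1,2.4,0.3,4.4,0,0,0],
  [1,2.4,0.3,4.4,0,0,0],
  [1,2.4,0.3,4.4,0,0,0],
  [1,2.4,0.3,4.4,0,0,0],
  [1,2.4,0.2,4.4,0,0,0],
  [1,2.4,0.2,4.4,0,0,0],
  [1,2.4,0.2,4.4,0,0,0],
  [1,2.3,0,4.4,0,0,0],
  [1,2.3,0,4.4,0,0,0],
  [1,2.3,0,4.4,0,0,0],
  [1,2.3,0,4.4,0,0,0],
  [1,2.3,0,4.4,0,0,0],
  [1,0,0,0,0,0,0],
])

```text
t: 9.25
eef_pos: [0.4559, 0.2555, 0.2171]
ee_rot: [-3.136, -0.261, 0.323]
force: [-0.6, -1.1, -0.9]
width: 0.0137
gripper_force: 30.0
```

Run:
```python
from h import *
u=np.array([*(-.707*h),.707])
st=arm.get_state();E=st['eef_pos']+RM(st['ee_rot'])@EYE
print(st['q'].round(2),'along',(E-TIP)@u,'off',E-TIP-u*((E-TIP)@u))
eye_to(ELB+.010*u,np.radians(15),8)
s=arm.grab_frame('scene');t=arm.grab_frame('top');T=np.array(st['eef_pos']);M=RM(st['ee_rot'])
ring=[T+M@(EYE+[.016*np.cos(a),.016*np.sin(a),0]) for a in np.linspace(0,6.283,25)]
D=[(ring,(0,0,255))]
cv2.imwrite('pics/e2.png',np.hstack([crop(s,440,160,60,70,6,D),crop(t,160,155,60,70,6,D)]))
```

```text
[ 1.   -0.05 -0.62  0.22 -0.8   0.75] along -0.01580257534744822 off [-0.00048968 -0.00129614 -0.00088466]
TCP target [0.4771 0.2635 0.1961]
t 9.25 pos [0.4559 0.2555 0.2171] rot [-3.136 -0.261  0.323] F [-0.6 -1.1 -0.9] 
  row x 8 [ 2.06 -0.09  3.27] [-0.04  0.01 -0.02]
```

View pics/e2.png

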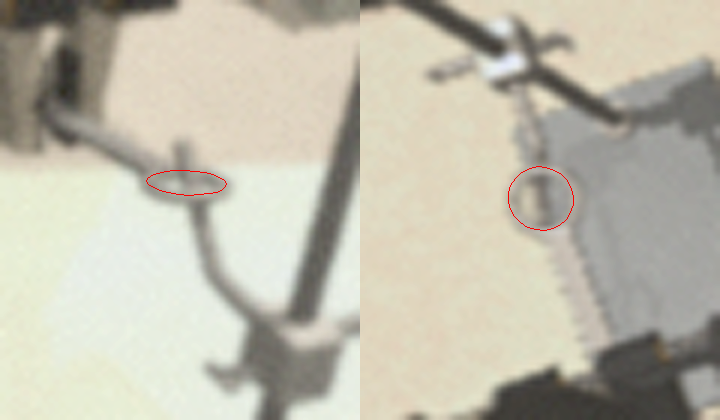

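The hook tip passes through the eye in both views (scene (182,165), top (541,195) in the crop). I'll continue down the bar and then droop the tail.

servo_tool([
  [1,2,0,3.3,0,0,0],
  [1,2,0,3.3,0,0,0],
  [1,2,0,3.3,0,0,0],
  [1,2,0,3.3,0,0,0],
  [1,2,0,3.3,0,0,0],
  [1,2,0,3.3,0,0,0],
  [1,2,0,3.3,0,0,0],
  [1,2,0,3.3,0,0,0],
  [1,0,0,0,0,0,0],
])

```text
t: 10.1
eef_pos: [0.477, 0.2628, 0.196]
ee_rot: [-3.136, -0.261, 0.323]
force: [-0.7, -0.7, -1.2]
width: 0.0134
gripper_force: 30.0
```

Run:
```python
from h import *
st=arm.get_state();E=st['eef_pos']+RM(st['ee_rot'])@EYE
print(st['q'].round(2),E-ELB)
eye_to(ELB+np.array([*(.0*h),.000]),np.radians(35),8)
```

```text
[ 0.97  0.01 -0.62  0.23 -0.74  0.77] [-0.00670261 -0.00325609  0.00681893]
TCP target [0.5047 0.2728 0.1557]
t 10.1 pos [0.477  0.2628 0.196 ] rot [-3.136 -0.261  0.323] F [-0.7 -0.7 -1.2] 
  row x 8 [ 1.36 -0.06  6.12] [-0.03  2.5  -0.02]
```

servo_tool([
  [1,1.4,0,6.1,0,2.5,0],
  [1,1.4,0,6.1,0,2.5,0],
  [1,1.4,0,6.1,0,2.5,0],
  [1,1.4,0,6.1,0,2.5,0],
  [1,1.4,0,6.1,0,2.5,0],
  [1,1.4,0,6.1,0,2.5,0],
  [1,1.4,0,6.1,0,2.5,0],
  [1,1.4,0,6.1,0,2.5,0],
  [1,0,0,0,0,0,0],
])

```text
t: 10.85
eef_pos: [0.5208, 0.2786, 0.188]
ee_rot: [3.139, -0.549, 0.319]
force: [0.2, -2.7, -2.0]
width: 0.0135
gripper_force: 29.9
```

Run:
```python
from h import *
st=arm.get_state();E=st['eef_pos']+RM(st['ee_rot'])@EYE
print(st['q'].round(2),E-ELB)
eye_to(ELB+np.array([*(.005*h),-.004]),np.radians(50),6)
```

```text
[ 0.71 -0.02 -1.02  1.29 -0.21 -0.05] [0.02074799 0.00681397 0.02694232]
TCP target [0.5316 0.2819 0.1327]
t 10.85 pos [0.5208 0.2786 0.188 ] rot [ 3.139 -0.549  0.319] F [ 0.2 -2.7 -2. ] 
  row x 6 [-4.37  0.04  8.37] [ 0.06  3.1  -0.04]
```

Run:
```python
from h import *
eye_to(ELB+np.array([*(-.004*h),.004]),np.radians(20),6)
s=arm.grab_frame('scene');t=arm.grab_frame('top');st=arm.get_state();T=np.array(st['eef_pos']);M=RM(st['ee_rot'])
ring=[T+M@(EYE+[.016*np.cos(a),.016*np.sin(a),0]) for a in np.linspace(0,6.283,25)]
D=[(ring,(0,0,255))]
for p in (s,t):
    for d in arm.recognise('retriever_eye',p)[:2]: print(d['conf'],w(p,d['at']),pix(p,w(p,d['at'])))
cv2.imwrite('pics/e3.png',np.hstack([crop(s,430,150,70,80,5,D),crop(t,150,145,70,80,5,D)]))
```

```text
TCP target [0.4842 0.2659 0.184 ]
t 10.85 pos [0.5208 0.2786 0.188 ] rot [ 3.139 -0.549  0.319] F [ 0.2 -2.7 -2. ] 
  row x 6 [-6.08  0.09 -2.31] [ 0.05 -1.9  -0.06]
0.55 [0.55393819 0.28062994 0.22820512] [464.3134658  200.41290068]
0.7 [0.56020558 0.28959087 0.23169527] [192.4264728  187.61338293]
```

View pics/e3.png

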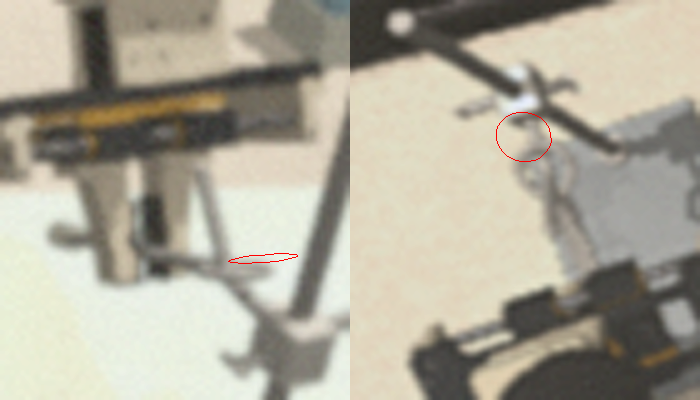

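The eye is on the bar near the elbow (scene (240,268), top (540,170) in the crop), and the strap has pivoted in the pads. I'll loosen the grip to 3 N, lower the tail so the strap pivots, and then release.

Run:
```python
from h import *
screw([*(SO-.0735*h),.146],Rt(SY,np.radians(20)),8)
```

```text
t 11.05 pos [0.5201 0.2789 0.1886] rot [ 3.14  -0.549  0.319] F [-1.6 -0.8 -4.1] 
  row x 8 [-3.09  0.1   4.42] [ 0.03 -1.43 -0.04]
```

servo_tool([
  [1,0,0,0,0,0,0],
  [1,-3.1,0,4.4,0,-1.4,0],
  [1,-3.1,0,4.4,0,-1.4,0],
  [1,-3.1,0,4.4,0,-1.4,0],
  [1,-3.1,0,4.4,0,-1.4,0],
  [1,-3.1,0,4.4,0,-1.4,0],
  [1,-3.1,0,4.4,0,-1.4,0],
  [1,-3.1,0,4.4,0,-1.4,0],
  [1,-3.1,0,4.4,0,-1.4,0],
  [1,0,0,0,0,0,0],
], squeeze=3)

```text
t: 11.88
eef_pos: [0.5154, 0.28, 0.1481]
ee_rot: [-3.14, -0.356, 0.32]
force: [1.9, 0.5, 0.8]
width: 0.0141
gripper_force: 3.0
```

Run:
```python
from h import *
s=arm.grab_frame('scene');t=arm.grab_frame('top');st=arm.get_state()
print(st['q'].round(2),st['eef_pos'],st['ee_rot'],st['force'],st['width'])
for n in ('retriever_eye','retriever'):
  for p in (s,t):
    for d in arm.recognise(n,p)[:2]: X=w(p,d['at']);print(n,round(d['conf'],2),X.round(4),pix(p,X).round(1),'stand-x',((X[:2]-SO)@h).round(4))
```

```text
[ 0.93  0.09 -0.77  0.47 -0.45  0.56] [0.5152363  0.27911268 0.14817379] [-3.1406514  -0.3574005   0.31976972] [2.69688657 0.99089848 2.48288394] 0.013604344028223315
retriever_eye 0.68 [0.5459 0.2822 0.2002] [462.1 207.3] stand-x -0.0416
retriever_eye 0.42 [0.6108 0.3056 0.0079] [461.8 277.2] stand-x 0.0273
retriever_eye 0.32 [ 0.3623 -0.1841  0.0561] [344.4 249. ] stand-x -0.3645
retriever 0.58 [0.5489 0.2829 0.1977] [462.4 208.8] stand-x -0.0386
retriever 0.66 [0.5594 0.2892 0.215 ] [194.1 188.5] stand-x -0.0266
```

servo_tool([
  [0.6,0,0,0,0,0,0],
  [0.4,0,0,0,0,0,0],
  [0.2,0,0,0,0,0,0],
  [0.2,0,0,0,0,0,0],
  [0.2,0,0,0,0,0,0],
  [0.2,-10,0,0,0,0,0],
  [0.2,-15,0,-5,0,0,0],
  [0.2,-15,0,-15,0,0,0],
  [0.2,-10,0,-25,0,-2,0],
  [0.2,-5,0,-30,0,-3,0],
  [0.2,0,0,-30,0,-3,0],
  [0.2,0,0,-30,0,-3,0],
  [0.2,0,0,-20,0,-3,0],
  [0.2,0,0,0,0,-3,0],
  [0.2,0,0,0,0,-3,0],
])

```text
t: 13.43
eef_pos: [0.4251, 0.2486, 0.2786]
ee_rot: [-3.139, -0.006, 0.32]
force: [0.3, -0.6, -0.5]
width: 0.0351
gripper_force: 0.0
```

Run:
```python
from h import *
s=arm.grab_frame('scene');t=arm.grab_frame('top');save(s,'s5');save(t,'t5');st=arm.get_state()
print(st['t'],st['q'].round(2),st['eef_pos'],st['ee_rot'],st['force'],st['width'])
for n in ('retriever_eye','retriever'):
  for p in (s,t):
    for d in arm.recognise(n,p)[:2]: X=w(p,d['at']);print(n,round(d['conf'],2),X.round(4),pix(p,X).round(1),'stand-x',((X[:2]-SO)@h).round(4))
```

```text
13.5333 [ 0.93  0.02 -0.3   0.   -1.25  0.96] [0.42576519 0.24845437 0.27616311] [ 3.1408235  -0.00332907  0.31794942] [-0.45590576 -0.48708287 -0.60864036] 0.03511102807646457
retriever_eye 0.79 [0.6125 0.298  0.142 ] [469.3 240.6] stand-x 0.0265
retriever_eye 0.46 [ 0.3737 -0.187   0.0383] [295.3 210.3] stand-x -0.3547
retriever_eye 0.59 [0.5985 0.3038 0.17  ] [193.6 178.3] stand-x 0.0152
retriever_eye 0.43 [0.5869 0.2949 0.0121] [208.4 188. ] stand-x 0.0013
retriever 0.72 [0.6139 0.2983 0.1394] [469.3 241.7] stand-x 0.0279
retriever 0.68 [0.6049 0.3015 0.1711] [194.3 176.3] stand-x 0.0205
retriever 0.24 [ 0.5234 -0.3324  0.0152] [384.2 202.5] stand-x -0.2592
```

```bash
cat >> h.py <<'E'
def efit(cams,circs,c0,rng=.014,step=.001):
    out=[]
    for p in cams:
        im=cv2.GaussianBlur(p['color'].astype(np.float32),(0,0),.7)
        def val(X):
            q=np.array([pix(p,a) for a in X],np.float32); return np.stack([cv2.remap(np.ascontiguousarray(im[...,k]),q[:,0],q[:,1],cv2.INTER_LINEAR).ravel() for k in range(3)],1)
        g=np.arange(-rng,rng+1e-9,step);S=np.zeros((len(g),len(g)))
        for i,a in enumerate(g):
            for j,b in enumerate(g):
                c=(c0[0]+a,c0[1]+b)
                for r,z in circs: S[i,j]+=np.minimum(np.abs(val(circ(c,r+.0025,z))-val(circ(c,r-.0025,z))).sum(1),60).mean()
        out.append(S)
    for S in out+[sum(out)]:
        k=np.exp((S-S.max())/ (S.std()*.25)); k/=k.sum()
        i,j=np.unravel_index(S.argmax(),S.shape)
        print('  best',(c0+np.array([g[i],g[j]])).round(4),'soft',(c0+np.array([(k.sum(1)*g).sum(),(k.sum(0)*g).sum()])).round(4),'score',S.max().round(1),S.mean().round(1))
E
python3 - <<'E'
from h import *
s=arm.grab_frame('scene');t=arm.grab_frame('top')
print('tub');efit((s,t),[(.063,.075),(.0555,.078)],np.array([.546,-.040]))
print('lid bottom/knob');efit((s,t),[(.0685,.0165),(.018,.0445)],np.array([.5225,-.340]))
print('lid bottom');efit((s,t),[(.0685,.008)],np.array([.5225,-.340]))
E
```

```text
tub
  best [ 0.549 -0.038] soft [ 0.5496 -0.037 ] score 82.3 51.3
  best [ 0.543 -0.051] soft [ 0.5417 -0.0482] score 89.4 60.1
  best [ 0.547 -0.039] soft [ 0.5466 -0.0392] score 151.6 111.4
lid bottom/knob
  best [ 0.5285 -0.339 ] soft [ 0.5285 -0.3359] score 46.8 23.2
  best [ 0.5225 -0.334 ] soft [ 0.5226 -0.3349] score 48.8 25.7
  best [ 0.5245 -0.334 ] soft [ 0.5268 -0.3361] score 88.0 48.9
lid bottom
  best [ 0.5355 -0.335 ] soft [ 0.5331 -0.3355] score 30.2 18.0
  best [ 0.5275 -0.343 ] soft [ 0.5275 -0.3427] score 21.8 11.1
  best [ 0.5285 -0.343 ] soft [ 0.5263 -0.3397] score 43.1 29.2
```

The retriever hangs at the stand, with its mid-strap near z 0.14 under the elbow. The vision estimates leave a few mm of ambiguity. I'll centre the tub by squeezing its rim at two places 90° apart, and the lid by squeezing its knob twice.

Run:
```python
from h import *
screw([.547,-.098,.13],Rt(0),14)
```

```text
t 13.83 pos [0.4244 0.2475 0.2764] rot [ 3.141 -0.006  0.319] F [ 0.5 -0.6 -0.1] 
  row x 14 [ 4.41 25.91 10.48] [-0.   -0.02  1.31]
```

servo_tool([
  [0.2,4.4,25.9,10.5,0,0,1.3],
  [0.2,4.4,25.9,10.5,0,0,1.3],
  [0.2,4.4,25.9,10.5,0,0,1.3],
  [0.2,4.4,25.9,10.5,0,0,1.3],
  [0.2,4.4,25.9,10.5,0,0,1.3],
  [0.2,4.4,25.9,10.5,0,0,1.3],
  [0.2,4.4,25.9,10.5,0,0,1.3],
  [0.2,4.4,25.9,10.5,0,0,1.3],
  [0.2,4.4,25.9,10.5,0,0,1.3],
  [0.2,4.4,25.9,10.5,0,0,1.3],
  [0.2,4.4,25.9,10.5,0,0,1.3],
  [0.2,4.4,25.9,10.5,0,0,1.3],
  [0.2,4.4,25.9,10.5,0,0,1.3],
  [0.2,4.4,25.9,10.5,0,0,1.3],
  [0.2,0,0,0,0,0,0],
], squeeze=10)

```text
t: 15.08
eef_pos: [0.5466, -0.1003, 0.1277]
ee_rot: [-3.141, -0.002, -0.002]
force: [0.2, 0.4, -0.4]
width: 0.0353
gripper_force: 0.0
```

Run:
```python
from h import *
screw([.547,-.098,.062],Rt(0),6)
```

```text
t 15.08 pos [ 0.5466 -0.1003  0.1277] rot [-3.141e+00 -2.000e-03 -2.000e-03] F [ 0.2  0.4 -0.4] 
  row x 6 [ 0.05 -0.39 10.94] [-0.   -0.02 -0.02]
```

servo_tool([
  [0.2,0,-0.4,11,0,0,0],
  [0.2,0,-0.4,11,0,0,0],
  [0.2,0,-0.4,11,0,0,0],
  [0.2,0,-0.4,11,0,0,0],
  [0.2,0,-0.4,11,0,0,0],
  [0.2,0,-0.4,11,0,0,0],
  [0.2,0,0,0,0,0,0],
  [1,0,0,0,0,0,0],
  [1,0,0,0,0,0,0],
  [1,0,0,0,0,0,0],
  [1,0,0,0,0,0,0],
  [1,0,0,0,0,0,0],
  [1,0,0,0,0,0,0],
], squeeze=10)

```text
t: 16.17
eef_pos: [0.5484, -0.0949, 0.0644]
ee_rot: [-3.141, -0.006, 0.002]
force: [-0.9, -0.5, 2.6]
width: 0.0087
gripper_force: 9.3
```

servo_tool([
  [1,0,0,0,0,0,0],
  [1,0,0,0,0,0,0],
])

```text
t: 16.33
eef_pos: [0.5485, -0.0949, 0.0644]
ee_rot: [-3.141, -0.006, 0.001]
force: [-0.3, -0.5, 5.2]
width: 0.0084
gripper_force: 9.4
```

servo_tool([
  [0.4,0,0,0,0,0,0],
  [0.2,0,0,0,0,0,0],
  [0.2,0,0,0,0,0,0],
  [0.2,0,0,-13,0,0,0],
  [0.2,0,0,-20,0,0,0],
  [0.2,0,0,-20,0,0,0],
  [0.2,0,0,-7,0,0,0],
  [0.2,0,0,0,0,0,0],
])

```text
t: 17.0
eef_pos: [0.549, -0.0948, 0.1255]
ee_rot: [-3.14, -0.009, 0.002]
force: [-0.0, 0.2, 0.1]
width: 0.035
gripper_force: 0.0
```

Run:
```python
from h import *
screw([.4885,-.037,.13],Rt(-np.pi/2),14)
```

```text
t 17.0 pos [ 0.549  -0.0948  0.1255] rot [-3.14e+00 -9.00e-03  2.00e-03] F [-0.   0.2  0.1] 
  row x 14 [-6.63 -0.23 -0.35] [-0.03 -0.02  6.44]
```

servo_tool([
  [0.2,-6.6,-0.2,-0.3,0,0,6.4],
  [0.2,-6.6,-0.2,-0.3,0,0,6.4],
  [0.2,-6.6,-0.2,-0.3,0,0,6.4],
  [0.2,-6.6,-0.2,-0.3,0,0,6.4],
  [0.2,-6.6,-0.2,-0.3,0,0,6.4],
  [0.2,-6.6,-0.2,-0.3,0,0,6.4],
  [0.2,-6.6,-0.2,-0.3,0,0,6.5],
  [0.2,-6.6,-0.2,-0.3,0,0,6.5],
  [0.2,-6.6,-0.2,-0.3,0,0,6.5],
  [0.2,-6.6,-0.2,-0.3,0,0,6.5],
  [0.2,-6.6,-0.2,-0.3,0,0,6.5],
  [0.2,-6.6,-0.2,-0.3,0,0,6.5],
  [0.2,-6.6,-0.2,-0.3,0,0,6.5],
  [0.2,-6.6,-0.2,-0.3,0,0,6.5],
  [0.2,0,0,0,0,0,0],
  [0.2,0,0,0,0,0,0],
])

```text
t: 18.33
eef_pos: [0.4868, -0.0376, 0.1268]
ee_rot: [-3.138, 0.001, -1.572]
force: [0.2, 0.0, 0.2]
width: 0.035
gripper_force: 0.0
```

Run:
```python
from h import *
screw([.4885,-.036,.062],Rt(-np.pi/2),6)
```

```text
t 18.33 pos [ 0.4868 -0.0376  0.1268] rot [-3.138e+00  1.000e-03 -1.572e+00] F [0.2 0.  0.2] 
  row x 6 [-0.26 -0.25 10.81] [-0.04  0.01 -0.01]
```

servo_tool([
  [0.2,-0.3,0,11,0,0,0],
  [0.2,-0.3,0,11,0,0,0],
  [0.2,-0.3,0,11,0,0,0],
  [0.2,-0.3,0,11,0,0,0],
  [0.2,-0.3,0,11,0,0,0],
  [0.2,0,0,10,0,0,0],
  [0.2,0,0,0,0,0,0],
  [1,0,0,0,0,0,0],
  [1,0,0,0,0,0,0],
  [1,0,0,0,0,0,0],
  [1,0,0,0,0,0,0],
  [1,0,0,0,0,0,0],
  [1,0,0,0,0,0,0],
  [1,0,0,0,0,0,0],
], squeeze=10)

```text
t: 19.5
eef_pos: [0.4879, -0.0361, 0.0632]
ee_rot: [-3.136, 0.001, -1.576]
force: [-1.8, 0.5, 4.7]
width: 0.0087
gripper_force: 9.9
```

servo_tool([
  [0.4,0,0,0,0,0,0],
  [0.2,0,0,0,0,0,0],
  [0.2,0,0,0,0,0,0],
  [0.2,0,0,-13,0,0,0],
  [0.2,0,0,-20,0,0,0],
  [0.2,0,0,-20,0,0,0],
  [0,0,0,-7,0,0,0],
  [0,0,0,0,0,0,0],
])

```text
t: 20.17
eef_pos: [0.4886, -0.0358, 0.1244]
ee_rot: [-3.133, 0.002, -1.576]
force: [1.0, -0.1, -1.1]
width: 0.0417
gripper_force: 0.0
```

Run:
```python
from h import *
screw([.525,-.3375,.12],Rt(-np.pi/2),14)
screw([.525,-.3375,.12],Rt(0),14)
```

```text
t 20.17 pos [ 0.4886 -0.0358  0.1244] rot [-3.133e+00  2.000e-03 -1.576e+00] F [ 1.  -0.1 -1.1] 
  row x 14 [21.54 -2.66  0.3 ] [-0.04  0.01 -0.02]
t 20.17 pos [ 0.4886 -0.0358  0.1244] rot [-3.133e+00  2.000e-03 -1.576e+00] F [ 1.  -0.1 -1.1] 
  row x 14 [19.81 13.75  0.25] [-0.03 -0.02 -6.45]
```

Tub centre by touch is (0.5468, -0.036). Now the lid.

servo_tool([
  [-0.45,12,-1.5,0,0,0,0],
  [-0.45,21.5,-2.7,0.3,0,0,0],
  [-0.45,21.5,-2.7,0.3,0,0,0],
  [-0.45,21.5,-2.7,0.3,0,0,0],
  [-0.45,21.5,-2.7,0.3,0,0,0],
  [-0.45,21.5,-2.7,0.3,0,0,0],
  [-0.45,21.5,-2.7,0.3,0,0,0],
  [-0.45,21.5,-2.7,0.3,0,0,0],
  [-0.45,21.5,-2.7,0.3,0,0,0],
  [-0.45,21.5,-2.7,0.3,0,0,0],
  [-0.45,21.5,-2.7,0.3,0,0,0],
  [-0.45,21.5,-2.7,0.3,0,0,0],
  [-0.45,21.5,-2.7,0.3,0,0,0],
  [-0.45,21.5,-2.7,0.3,0,0,0],
  [-0.45,10,-1.2,0,0,0,0],
  [-0.45,0,0,0,0,0,0],
])

```text
t: 21.5
eef_pos: [0.5229, -0.3394, 0.1169]
ee_rot: [-3.138, 0.002, -1.579]
force: [0.6, 0.3, -0.3]
width: 0.0636
gripper_force: 0.0
```

Run:
```python
from h import *
screw([.525,-.3375,.023],Rt(-np.pi/2),8)
```

```text
t 21.5 pos [ 0.5229 -0.3394  0.1169] rot [-3.138e+00  2.000e-03 -1.579e+00] F [ 0.6  0.3 -0.3] 
  row x 8 [-0.23 -0.24 11.73] [-0.02  0.01 -0.06]
```

servo_tool([
  [-0.45,0,0,11,0,0,0],
  [-0.45,0,0,12,0,0,0],
  [-0.45,0,0,12,0,0,0],
  [-0.45,0,0,12,0,0,0],
  [-0.45,0,0,12,0,0,0],
  [-0.45,0,0,12,0,0,0],
  [-0.45,0,0,12,0,0,0],
  [-0.45,0,0,10,0,0,0],
  [-0.45,0,0,0,0,0,0],
  [1,0,0,0,0,0,0],
  [1,0,0,0,0,0,0],
  [1,0,0,0,0,0,0],
  [1,0,0,0,0,0,0],
  [1,0,0,0,0,0,0],
  [1,0,0,0,0,0,0],
], squeeze=8)

```text
t: 22.75
eef_pos: [0.5245, -0.338, 0.0264]
ee_rot: [-3.135, 0.001, -1.576]
force: [-0.5, 0.6, 3.0]
width: 0.0357
gripper_force: 8.0
```

servo_tool([
  [-0.45,0,0,0,0,0,0],
  [-0.45,0,0,0,0,0,0],
  [-0.45,0,0,0,0,0,0],
  [-0.45,0,0,0,0,0,0],
  [-0.45,0,0,-15,0,0,0],
  [-0.45,0,0,-20,0,0,0],
  [-0.45,0,0,0,0,0,0],
])

```text
t: 23.33
eef_pos: [0.5258, -0.3387, 0.0641]
ee_rot: [-3.132, -0.001, -1.575]
force: [1.4, -0.3, 0.5]
width: 0.0629
gripper_force: 0.0
```

Run:
```python
from h import *
screw([.5248,-.3375,.062],Rt(0),14)
```

```text
t 23.33 pos [ 0.5258 -0.3387  0.0641] rot [-3.132e+00 -1.000e-03 -1.575e+00] F [ 1.4 -0.3  0.5] 
  row x 14 [-0.13 -0.    0.15] [-0.03 -0.03 -6.45]
```

servo_tool([
  [-0.45,0,0,0,0,0,-6.4],
  [-0.45,0,0,0,0,0,-6.4],
  [-0.45,0,0,0,0,0,-6.4],
  [-0.45,0,0,0,0,0,-6.4],
  [-0.45,0,0,0,0,0,-6.4],
  [-0.45,0,0,0,0,0,-6.4],
  [-0.45,0,0,0,0,0,-6.5],
  [-0.45,0,0,0,0,0,-6.5],
  [-0.45,0,0,0,0,0,-6.5],
  [-0.45,0,0,0,0,0,-6.5],
  [-0.45,0,0,0,0,0,-6.5],
  [-0.45,0,0,0,0,0,-6.5],
  [-0.45,0,0,0,0,0,-6.5],
  [-0.45,0,0,0,0,0,-6.5],
  [-0.45,0,0,0,0,0,0],
  [-0.45,0,0,0,0,0,0],
])

```text
t: 24.67
eef_pos: [0.5238, -0.3378, 0.0606]
ee_rot: [-3.14, -0.005, -0.002]
force: [-0.3, 0.3, -0.0]
width: 0.0634
gripper_force: 0.0
```

Run:
```python
from h import *
screw([.5245,-.338,.026],Rt(0),4)
```

```text
t 24.67 pos [ 0.5238 -0.3378  0.0606] rot [-3.14e+00 -5.00e-03 -2.00e-03] F [-0.3  0.3 -0. ] 
  row x 4 [0.15 0.06 8.64] [-0.02 -0.07 -0.03]
```

servo_tool([
  [-0.45,0.5,0,9,0,0,0],
  [-0.45,0,0,9,0,0,0],
  [-0.45,0,0,9,0,0,0],
  [-0.45,0,0,8,0,0,0],
  [-0.45,0,0,0,0,0,0],
  [1,0,0,0,0,0,0],
  [1,0,0,0,0,0,0],
  [1,0,0,0,0,0,0],
  [1,0,0,0,0,0,0],
  [1,0,0,0,0,0,0],
  [1,0,0,0,0,0,0],
], squeeze=35)

```text
t: 25.58
eef_pos: [0.5248, -0.3379, 0.0262]
ee_rot: [-3.141, -0.006, 0.001]
force: [-0.3, 0.4, 1.0]
width: 0.0351
gripper_force: 35.0
```

servo_tool([
  [1,0,0,-8,0,0,0],
  [1,0,0,-16,0,0,0],
  [1,0,0,-24,0,0,0],
  [1,0,0,-24,0,0,0],
  [1,0,0,-24,0,0,0],
  [1,0,0,-24,0,0,0],
  [1,0,0,-10,0,0,0],
  [1,0,0,0,0,0,0],
])

```text
t: 26.25
eef_pos: [0.5253, -0.3385, 0.1592]
ee_rot: [3.141, -0.01, 0.002]
force: [-0.3, -1.4, -0.6]
width: 0.035
gripper_force: 35.0
```

Run:
```python
from h import *
screw([.5468,-.036,.145],Rt(0),14)
```

```text
t 26.25 pos [ 0.5253 -0.3385  0.1592] rot [ 3.141e+00 -1.000e-02  2.000e-03] F [-0.3 -1.4 -0.6] 
  row x 14 [  1.55 -21.61   1.01] [ 0.   -0.04  0.01]
```

servo_tool([
  [1,0.8,-12,0,0,0,0],
  [1,1.5,-21.5,1,0,0,0],
  [1,1.5,-21.5,1,0,0,0],
  [1,1.5,-21.5,1,0,0,0],
  [1,1.5,-21.5,1,0,0,0],
  [1,1.5,-21.5,1,0,0,0],
  [1,1.5,-21.5,1,0,0,0],
  [1,1.5,-21.5,1,0,0,0],
  [1,1.5,-21.5,1,0,0,0],
  [1,1.5,-21.5,1,0,0,0],
  [1,1.5,-21.5,1,0,0,0],
  [1,1.5,-21.5,1,0,0,0],
  [1,1.5,-21.5,1,0,0,0],
  [1,1.5,-21.5,1,0,0,0],
  [1,0.8,-10,0,0,0,0],
  [1,0,0,0,0,0,0],
  [1,0,0,0,0,0,0],
  [1,0,0,0,0,0,0],
])

```text
t: 27.75
eef_pos: [0.544, -0.0368, 0.1425]
ee_rot: [-3.141, -0.004, 0.001]
force: [0.4, 0.0, -2.1]
width: 0.0352
gripper_force: 35.0
```

Run:
```python
from h import *
screw([.5468,-.036,.115],Rt(0),4)
```

```text
t 27.75 pos [ 0.544  -0.0368  0.1425] rot [-3.141e+00 -4.000e-03  1.000e-03] F [ 0.4  0.  -2.1] 
  row x 4 [ 0.68 -0.19  6.87] [-0.01 -0.06  0.02]
```

servo_tool([
  [1,0.7,-0.2,7,0,0,0],
  [1,0.7,-0.2,7,0,0,0],
  [1,0.7,-0.2,7,0,0,0],
  [1,0.7,-0.2,7,0,0,0],
  [1,0,0,0,0,0,0],
  [1,0,0,0,0,0,0],
])

```text
t: 28.25
eef_pos: [0.5471, -0.0359, 0.1144]
ee_rot: [-3.141, -0.004, 0.001]
force: [-0.4, 0.1, -0.8]
width: 0.035
gripper_force: 35.0
```

Run:
```python
from h import *
screw([.5468,-.036,.096],Rt(0),6)
s=arm.grab_frame('scene');t=arm.grab_frame('top');st=arm.get_state();print(st['eef_pos'])
D=[(circ((.5468,-.036),.063,.075),(0,0,255)),(circ(st['eef_pos'],.0685,st['eef_pos'][2]-.0262),(0,255,0)),(circ((.5468,-.036),.0585,0),(255,0,0))]
cv2.imwrite('pics/l1.png',np.hstack([crop(s,295,195,95,90,4,D),crop(s,440,150,80,140,2.5714,[])[:360]]))
```

```text
t 28.25 pos [ 0.5471 -0.0359  0.1144] rot [-3.141e+00 -4.000e-03  1.000e-03] F [-0.4  0.1 -0.8] 
  row x 6 [-0.06  0.02  3.06] [-0.01 -0.04  0.01]
[ 0.54771704 -0.03564514  0.11524708]
```

View pics/l1.png

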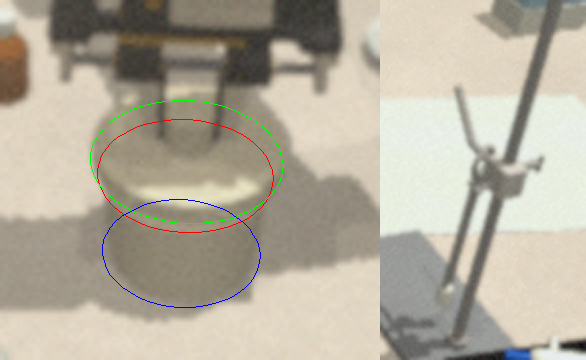

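The retriever hangs from the hook (right crop (460,230)) and the lid is concentric above the tub. Lower it gently.

servo_tool([
  [1,0,0,3,0,0,0],
  [1,0,0,3,0,0,0],
  [1,0,0,3,0,0,0],
  [1,0,0,3,0,0,0],
  [1,0,0,3,0,0,0],
  [1,0,0,2,0,0,0],
  [1,0,0,0,0,0,0],
  [1,0,0,0,0,0,0],
])

```text
t: 29.02
eef_pos: [0.5475, -0.0359, 0.0983]
ee_rot: [-3.141, -0.005, 0.002]
force: [-0.8, -1.8, 2.3]
width: 0.0354
gripper_force: 35.0
```

servo_tool([
  [1,0,0,2,0,0,0],
  [1,0,0,2,0,0,0],
  [1,0,0,1,0,0,0],
  [1,0,0,0,0,0,0],
])

```text
t: 29.35
eef_pos: [0.5467, -0.0355, 0.0923]
ee_rot: [-3.14, -0.004, 0.001]
force: [-1.6, -1.5, -3.8]
width: 0.0349
gripper_force: 35.0
```

servo_tool([
  [1,0,0,1.5,0,0,0],
  [1,0,0,1.5,0,0,0],
  [1,0,0,0,0,0,0],
])

```text
t: 29.6
eef_pos: [0.5474, -0.0355, 0.0911]
ee_rot: [-3.141, -0.005, 0.002]
force: [-6.8, 0.4, 10.5]
width: 0.0351
gripper_force: 35.0
```

servo_tool([
  [1,0,0,1,0,0,0],
  [1,0,0,1,0,0,0],
  [1,0,0,0,0,0,0],
])

```text
t: 29.85
eef_pos: [0.5474, -0.0355, 0.091]
ee_rot: [-3.141, -0.006, 0.002]
force: [-14.3, 2.0, 28.6]
width: 0.0354
gripper_force: 35.0
```

servo_tool([
  [1,0,0,-2,0,0,0],
  [0.1,0,0,-1,0,0,0],
  [-0.2,0,0,0,0,0,0],
  [-0.3,0,0,0,0,0,0],
  [-0.3,0,0,-15,0,0,0],
  [-0.3,0,0,-20,0,0,0],
  [0,0,0,-5,0,0,0],
  [1,0,0,0,0,0,0],
  [1,0,0,0,0,0,0],
  [1,0,0,0,0,0,0],
  [1,0,0,0,0,0,0],
  [1,0,0,0,0,0,0],
  [1,0,0,0,0,0,0],
])

```text
t: 30.93
eef_pos: [0.5472, -0.0356, 0.1306]
ee_rot: [-3.141, -0.004, 0.001]
force: [-0.3, 0.3, -0.4]
width: 0.0159
gripper_force: 0.0
```

Run:
```python
from h import *
screw([.5474,-.0355,.111],Rt(0),6)
```

```text
t 30.93 pos [ 0.5472 -0.0356  0.1306] rot [-3.141e+00 -4.000e-03  1.000e-03] F [-0.3  0.3 -0.4] 
  row x 6 [ 0.03 -0.02  3.26] [-0.01 -0.04  0.01]
```

servo_tool([
  [1,0,0,3,0,0,0],
  [1,0,0,4,0,0,0],
  [1,0,0,4,0,0,0],
  [1,0,0,4,0,0,0],
  [1,0,0,3,0,0,0],
  [1,0,0,0,0,0,0],
  [1,0,0,0,0,0,0],
])

```text
t: 31.52
eef_pos: [0.5474, -0.0356, 0.1129]
ee_rot: [-3.141, -0.005, 0.001]
force: [0.1, -0.0, -0.7]
width: 0.0002
gripper_force: 0.0
```

servo_tool([
  [1,0,0,1,0,0,0],
  [1,0,0,1,0,0,0],
  [1,0,0,0,0,0,0],
  [1,0,0,0,0,0,0],
])

```text
t: 31.85
eef_pos: [0.5476, -0.0355, 0.1113]
ee_rot: [-3.14, -0.005, 0.001]
force: [0.2, 1.2, 0.7]
width: 0.0
gripper_force: 0.0
```

servo_tool([
  [1,0,0,1,0,0,0],
  [1,0,0,1,0,0,0],
  [1,0,0,0.7,0,0,0],
  [1,0,0,0,0,0,0],
  [1,0,0,0,0,0,0],
])

```text
t: 32.27
eef_pos: [0.5478, -0.0355, 0.1097]
ee_rot: [-3.141, -0.006, 0.002]
force: [-3.7, 0.9, 11.6]
width: 0.0006
gripper_force: 5.6
```

servo_tool([
  [1,0,0,1,0,0,0],
  [1,0,0,0,0,0,0],
  [1,0,0,0,0,0,0],
])

```text
t: 32.52
eef_pos: [0.5478, -0.0355, 0.1097]
ee_rot: [-3.141, -0.007, 0.002]
force: [-7.8, 2.2, 20.1]
width: 0.0005
gripper_force: 9.7
```

servo_tool([
  [1,0,0,-3,0,0,0],
  [1,0,0,-10,0,0,0],
  [1,0,0,-25,0,0,0],
  [1,0,0,-35,0,0,0],
  [1,0,0,-35,0,0,0],
  [1,-10,25,-30,0,0,0],
  [1,-10,35,-20,0,0,0],
  [1,-10,35,0,0,0,0],
  [1,-10,35,0,0,0,0],
  [1,-10,35,0,0,0,0],
  [1,0,20,0,0,0,0],
  [1,0,0,0,0,0,0],
])

```text
t: 33.52
eef_pos: [0.4962, -0.224, 0.2655]
ee_rot: [-3.141, -0.005, -0.002]
force: [0.3, 0.2, -0.6]
width: 0.0004
gripper_force: 0.0
```

Run:
```python
from h import *
s=arm.grab_frame('scene');t=arm.grab_frame('top')
st=arm.get_state();print(st['t'],st['eef_pos'],st['force'])
for n in ('retriever','lid','tub','bottle','beaker','amber_a'):
  for p in (s,t):
    for d in arm.recognise(n,p)[:2]: X=w(p,d['at']);print(n,round(d['conf'],2),X.round(3),pix(p,X).round(0))
D=[(circ((.5475,-.0358),.0685,.0815),(0,0,255)),(circ((.5475,-.0358),.0685,.065),(0,255,0))]
cv2.imwrite('pics/f.png',np.hstack([crop(s,300,200,85,75,4,D),crop(t,262,158,85,75,4,D)]))
```

```text
33.6167 [ 0.49670013 -0.22154823  0.26520803] [0.61796896 0.79428116 0.19787922]
retriever 0.67 [0.61  0.301 0.141] [470. 240.]
retriever 0.22 [ 0.598 -0.035  0.026] [340. 263.]
retriever 0.44 [0.605 0.305 0.171] [193. 176.]
lid 0.66 [ 0.559 -0.029  0.078] [343. 240.]
lid 0.66 [ 0.303 -0.389  0.012] [240. 202.]
lid 0.76 [ 0.289 -0.388  0.01 ] [402. 269.]
tub 0.93 [ 0.6   -0.033  0.026] [341. 263.]
tub 0.2 [0.601 0.306 0.171] [193. 177.]
bottle 0.62 [ 0.788 -0.162  0.087] [286. 296.]
bottle 0.51 [ 0.566 -0.034  0.079] [342. 241.]
bottle 0.72 [ 0.752 -0.167  0.101] [337. 135.]
bottle 0.34 [0.567 0.293 0.008] [209. 194.]
beaker 0.83 [ 0.637 -0.438  0.066] [194. 254.]
beaker 0.73 [ 0.617 -0.455  0.051] [420. 174.]
beaker 0.44 [0.567 0.294 0.013] [209. 193.]
amber_a 0.76 [ 0.374 -0.185  0.038] [296. 210.]
amber_a 0.49 [ 0.44  -0.464  0.042] [206. 218.]
amber_a 0.67 [ 0.363 -0.186  0.056] [345. 249.]
```

View pics/f.png

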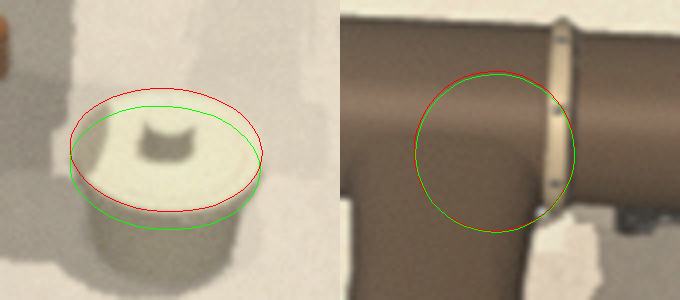

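```bash
python3 -c "
from station import arm
print(arm.job_done())"
```

```text
the job is handed in; nothing more can be done
None
```

The retriever hangs by its eye on the stand's hook, and the lid is pressed fully down on the tub: a 20 N push stopped at the fully seated height. The tub is still standing, the cameras still find the bottle, beaker and amber bottles where they were, and I handed the job in at about 34 s of the 64 s limit.

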